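Fish the long ruler out of the form box

ROBOT

A 6-joint arm with a two-finger parallel gripper is mounted at the origin on the work surface. World frame = base frame: x ahead of the robot, y to its left, z up, the work surface at z = 0. Lengths are in m, angles in rad, forces in N, time in s.
With the tool pointing down it reaches from about 0.375 to 0.9 m from the base axis. Payload 3.1 kg.
Tool frame: the origin (TCP) lies at the centre of the arm's flange, where the gripper is bolted on; the fingertips stand robot.tip_extent ahead of it and the grasp point (between the pads) lies 164 mm ahead of it (robot.tip_extent is the distance from the TCP to the fingertips, in m); z points along the fingers, y is the line along which they close (so a half turn about z gives the same grasp; the last joint's range is limited). The gripper opens to 87 mm and grips with 3 to 60 N. Pads are 19 mm wide; open, the fingers measure 117 mm over their backs; the gripper's body (75 mm by 190 mm) begins 51 mm behind the grasp point.
Start: joints at [1.002, 0.527, 1.433, -0, 1.181, -0.178], TCP at [0.237, 0.578, 0.405] pointing down, gripper open.
Joint ranges: [-3.08, 3.08], [-0.75, 2.2], [0.22, 2.44], [-1.43, 4.57], [0, 2.65], [-2.85, 2.85]. Speed limits (rad/s): [2.79, 2.79, 3.14, 3.14, 3.14, 3.14].

INTERFACE

Orientations are given as a unit quaternion [x, y, z, w].
In Python, from rig import get_obs, camera, hand_in, cut_out, robot gives the robot as it stands.
- The arm moves only by the tool step_arm, never from a script. Its argument "rows" is a list of rows, each a list of 6 numbers: the shift along the world's x, y, z in m, then the turn, a rotation vector about the world's x, y, z in degrees. A call has 1 to 12 rows; each row shifts and turns the commanded pose from where the row before left it; what a row does not reach is not made up. A row lasts 1/8 s, in which the tool goes at most 62.5 mm and 10.7 degrees, less where a joint would pass 70% of its speed; a pose out of reach is approached as far as the arm can. A call is refused whole if a number of a shift passes 0.0625 or a number of a turn 10.7, either way. A call with a gripper value outside its range is refused whole. "jaw" is the finger opening in m, from 0 to 0.087, set as the call begins (left out, the last holds). The fingers move at their own pace and stop on an object; "squeeze" is the grip in N (left out, the last holds). Time passes only in rows, so rows that do not move let the fingers close. It gives the time, the measured TCP pose, the force, the opening and the grip force at its end, in the units of the state.
- get_obs(): the state, without advancing time (a new reading comes with each control period).
- camera(name): name is "scene" or "side" or "wrist"; returns a dict with "pixels" (480x640x3 uint8, blue, green, red), "depth" (480x640 float32, m along the optical axis (not along the pixel's ray), 0 where there is no reading), "fov_y" (degrees; the focal length in pixels is half the picture's height over the tangent of half this angle, whatever the lens; pixels are square), "cx", "cy" (the principal point, pixels), "extrinsics" (4x4, takes a point from camera to world coordinates); the wrist camera has in their place "mount" (4x4, takes a point from camera to tool coordinates, whose origin is the TCP and whose axes are the flange's). Camera axes: x right, y up, looking along -z (the intrinsics and any distortion apply to the point x, -y, -z); pixel columns grow to the right and rows downward; lengths in m; the calibration is good to about 2 mm. The wrist camera is an equidistant fisheye: a pixel r from the principal point sees the ray r / f radians off the axis. A picture is of the moment at which its call begins: read the wrist's pose just before it.
- hand_in(): hands the job in; it is judged then, once.
Trained networks look in the newest picture that a camera, given by its name, has taken for a name from the list of things; names that differ only in an ending like _2 or _b are one class to them, and where a whole thing is asked for, a point or a joint stands for the part that bears it (a point fixed in the world has none). Each returns a list of dicts, best first, with "confidence" (0 to 1); they miss things now and then, are a little off and sometimes report something else, mostly with a low value. They report only what shows in the picture. A call takes as long as a camera call.
- cut_out(label, camera): "region" (480x640 bool, what is visible of it) and "extent" ([centre column, centre row, width, height] in pixels, round what is visible of it).
The state is a dict: "time": time; "q": joint angles; "joint_velocities": joint speeds; "joint_torque": joint torques, N m; "position": TCP position; "tool_rot": TCP orientation; "ft_force": force on the tool from outside, world axes, zero at the start; "moment": the same for the moment, N m; "grip_width": finger opening in m; "grip_force": force on a finger pad.
Only numpy, scipy, OpenCV 4.12 (cv2) and the standard library are available. Lean on these libraries where they do the work, as an engineer would, in place of code of your own. Each camera call takes 0.05 s, during which the arm holds its last target. There are 200 camera calls.

TASK

The long ruler has slipped into the red form box, whose opening is shorter than the ruler. First move the jar of beads that stands on the box's top onto the cork coaster, upright, wholly on it and let go; do not drop or tip it. Then reach through the opening, grip the ruler by its blue rib, tilt it and draw it out lengthwise without forcing it, and finish while holding it motionless in the gripper, its whole length at least 5 cm above the box's top and touching nothing else; do not disturb the pen pot, the tape ring or the block of notes.

Things in the scene. Friction and masses are not known exactly. Their poses are not given: they have to be found in the camera images.
- formbox: Red flat steel box fixed to the desk, 360 (x) x 190 (y) x 72 mm outside, walls 4 mm; origin at the centre of its underside, x along it, away from the robot. White inner floor 5 mm above the desk; top sheet 4 mm thick (68 to 72 mm up) with one opening; the rest of the top, mainly the half nearer the robot, is closed. Free length inside: x = -176 to +176 mm
- opening (a point): Centre of the box's rectangular opening, level with the top face, at x = +80 mm in the box; axes as the box. The opening is 170 mm along x (box x = -5 to +165 mm) by 160 mm along y (-80 to +80 mm)
- ruler: Loose aluminium safety ruler, about 90 g, flat on the box's inner floor, lengthwise: blade 300 (x) x 40 (y) x 4 mm, with a blue rib along its whole middle, 14 mm wide and 12 mm high on the blade (16 mm in all). Origin at the centre of its underside, z up, +x towards the box's far end. Its near half lies under the closed top, its far half shows in the opening. Grip across the rib
- ruler_far (a point): middle of the ruler's end at +x (farther from the robot), 8 mm above its underside
- ruler_near (a point): middle of the ruler's end at -x (nearer the robot, under the closed top), 8 mm above its underside
- jar: Loose clear jar of coloured beads, about 0.2 kg, standing on the closed part of the box's top: body 56 mm diameter and 78 mm high, black cap 52 mm diameter on it, 95 mm high in all. Origin at the centre of its underside, z up
- coaster: Round cork coaster fixed to the desk, 100 mm diameter, 6 mm thick, on the left or the right of the box; origin at the centre of its underside
- penpot: Bystander: empty dark steel pen pot, 76 mm diameter, 95 mm high, on the other side of the box; origin at the centre of its underside
- tape: Bystander: yellow ring (tape core) lying flat, 90 mm diameter, 24 mm high, left of the box; origin at the centre of its underside
- notes: Bystander: yellow block of notes, 76 x 76 x 30 mm, right of the box; origin at the centre of its underside

How it is judged:
On the way, in this order (a step that is already met when the one before it is completed fails the run):
1. the jar stands upright on the coaster, let go (horizontal distance between jar and coaster below 0.025 m and height (world z) of jar between 0.002 and 0.012 m and angle between jar's own z axis and vertical below 0.1 rad and contact force between jar and the fingers below 0.1 N and linear speed of jar below 0.03 m/s), for 0.2 s.
2. the gripped ruler slants through the opening: its far end is above the box's top, its near end still inside (height (world z) of ruler_far above 0.085 m and height (world z) of ruler_near below 0.07 m and contact force between ruler and the fingers above 1 N), for 0.1 s.
At the end, for the whole second after the job is handed in: The jar stands upright (within 0.1 rad) and released on the coaster, centre within 25 mm of the coaster's centre; the ruler is held still in the fingers with both ends at least 50 mm above the box's top (122 mm above the desk), touching neither box, jar nor pen pot (horizontal distance between jar and coaster below 0.025 m and height (world z) of jar between 0.002 and 0.012 m and angle between jar's own z axis and vertical below 0.1 rad and contact force between jar and the fingers below 0.1 N and height (world z) of each of ruler_far, ruler_near above 0.122 m and contact force between ruler and the fingers above 1 N and linear speed of ruler below 0.05 m/s and angular speed of ruler below 0.3 rad/s and contact force between ruler and formbox below 0.1 N and contact force between ruler and jar below 0.1 N and contact force between ruler and penpot below 0.1 N); the arm keeps its last pose, push and grip.
It fails at once if the jar is tipped (angle between jar's own z axis and vertical above 0.5 rad).
It fails at once if the jar is dropped (falls free by about 2 cm or more) (linear speed of jar above 0.6 m/s and contact force between jar and the fingers below 0.05 N).
It fails at once if the ruler is forced against the box (over 40 N) (contact force between ruler and formbox above 40 N).
It fails at once if another thing on the desk is disturbed (moved over 3 cm) (distance of any of penpot, tape, notes from where it was at the start of the episode above 0.03 m).
It also fails if it takes over 54 s, if anything falls off the work surface, if the arm or the gripper's body presses on something with over 40 N, if the wrist force passes 120 N, or if a joint passes its speed limit or range.

## Working session

There is one attempt and no reset: what is moved stays moved. The work goes in short steps, Python scripts to look and compute and a tool call to move; the robot and the scene stay as the last step left them, time stands still between calls to the robot, and variables do not carry over. Pictures are saved under pics/ and viewed, at most 10 in all, crops included, and the job is handed in when it is done.

Besides the shell and the picture viewer there is one more tool, called after "Call:" by a JSON object that holds its "method" and its "body", one argument or row to a line. step_arm: Moves the arm, as the interface text tells. Its arguments: {"type":"object","properties":{"rows":{"type":"array"},"jaw":{"type":"number"},"squeeze":{"type":"number"}},"required":["rows"]}

```bash
mkdir -p pics; ls
cat > h.py <<'E'
import numpy as np,cv2
from rig import get_obs,camera,hand_in,cut_out,robot
def f_of(c): return 240/np.tan(np.radians(c["fov_y"])/2)
def world(c,mask,T=None):
    v,u=np.nonzero(mask&(c["depth"]>0)); d=c["depth"][v,u]; f=f_of(c)
    P=np.stack([(u-c["cx"])/f*d,-(v-c["cy"])/f*d,-d,np.ones_like(d)])
    return (c["extrinsics"]@P)[:3].T
E
python3 - <<'E'
from h import *
print(robot, get_obs())
for n in("scene","side"):
    c=camera(n); cv2.imwrite(f"pics/{n}0.png",c["pixels"])
    print(n,{k:v for k,v in c.items() if k not in("pixels","depth")})
    for l in("formbox","ruler","jar","coaster","penpot","tape","notes"):
        for r in cut_out(l,n)[:2]:
            P=world(c,r["region"])
            if len(P): print(l,round(r["confidence"],2),np.round(r["extent"]),np.round(np.percentile(P,[1,50,99],axis=0),3).tolist())
E
```

```text
pics
<Robot object at 0x7f6a51f5be00> {'time': 0.0, 'q': array([ 1.00249510e+00,  5.28494023e-01,  1.43389712e+00, -2.96576343e-06,
        1.18139461e+00, -1.78493326e-01]), 'joint_velocities': array([ 0.001212  , -0.00057086,  0.00098037,  0.00115031, -0.00140003,
       -0.00027063]), 'joint_torque': array([-3.15851885e-04, -4.40031874e+01, -1.76596195e+01,  6.34408020e-02,
        5.80602069e-02, -1.50418614e-04]), 'position': array([0.23729067, 0.57783635, 0.40375574]), 'tool_rot': array([ 1.93671636e-01,  9.81065795e-01, -1.02148694e-03, -3.98722045e-04]), 'ft_force': array([-0.51775206, -0.19669553,  0.18179353]), 'moment': array([-0.03433501,  0.02932007,  0.01418631]), 'grip_force': 0.0, 'grip_width': 0.08695748021405822}
scene {'fov_y': 51.83278835525221, 'cx': 323.5610830220965, 'cy': 245.45543065090268, 'extrinsics': array([[ 0.83654649, -0.33989003,  0.42972635,  1.00202089],
       [ 0.54786769,  0.51096365, -0.66238746, -0.71628804],
       [ 0.00556435,  0.78955109,  0.61365961,  0.75104133],
       [ 0.        ,  0.        ,  0.        ,  1.        ]])}
formbox 
[... 1189 characters left out ...]
38.  28.] [[0.568, 0.288, -0.0], [0.609, 0.328, 0.019], [0.652, 0.374, 0.027]]
jar 0.74 [301. 250.  30.  51.] [[0.447, -0.042, 0.074], [0.468, -0.032, 0.148], [0.497, 0.007, 0.169]]
coaster 0.79 [346. 421.  61.  54.] [[0.379, -0.346, 0.001], [0.425, -0.3, 0.006], [0.473, -0.252, 0.009]]
penpot 0.82 [236. 170.  32.  46.] [[0.425, 0.311, -0.001], [0.458, 0.329, 0.065], [0.512, 0.442, 0.096]]
tape 0.7 [364. 263.  59.  39.] [[0.553, -0.045, 0.005], [0.618, -0.021, 0.011], [0.685, 0.01, 0.024]]
tape 0.64 [295. 167.  36.  30.] [[0.568, 0.288, 0.002], [0.611, 0.325, 0.019], [0.653, 0.372, 0.027]]
notes 0.75 [458. 395.  68.  62.] [[0.573, -0.394, 0.004], [0.61, -0.354, 0.03], [0.657, -0.312, 0.033]]
```

View pics/scene0.png

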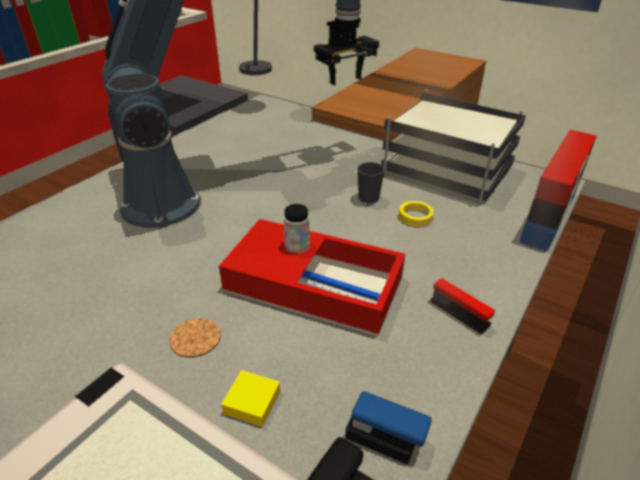

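View pics/side0.png

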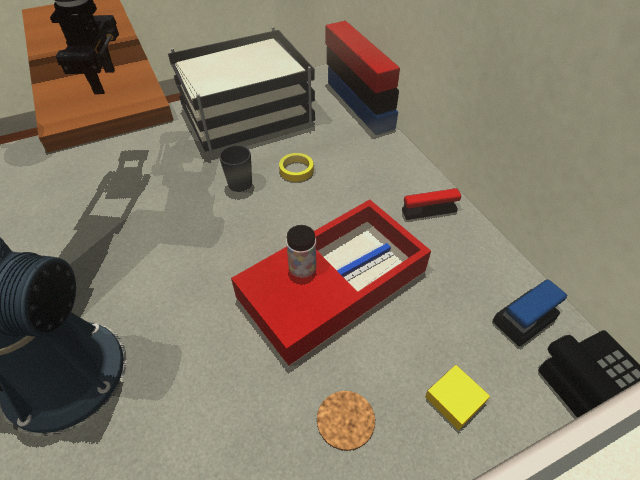

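Run:
```python
from h import *
print("tip_extent",robot.tip_extent)
from scipy.optimize import least_squares
for n in("scene","side"):
    c=camera(n)
    R={l:cut_out(l,n) for l in("formbox","ruler","jar","coaster")}
    P=world(c,R["formbox"][0]["region"]); P=P[(abs(P[:,2]-.073)<.006)]
    print(n,"boxtop",cv2.minAreaRect(P[:,:2].astype(np.float32)),np.median(P[:,2]))
    P=world(c,R["ruler"][0]["region"]); 
    for a,b in((.005,.013),(.0165,.03)):
        Q=P[(P[:,2]>a)&(P[:,2]<b)]; print(" ruler",a,len(Q),cv2.minAreaRect(Q[:,:2].astype(np.float32)),np.median(Q[:,2]))
        x=Q[:,0]; 
        if len(Q)>10: print("  fit",np.polyfit(x-.6,Q[:,1],1))
    P=world(c,R["jar"][0]["region"]); print(" jar zmax",np.percentile(P[:,2],98))
    for a,b,r in((.08,.148,.028),(.152,.164,.026)):
        Q=P[(P[:,2]>a)&(P[:,2]<b)]
        s=least_squares(lambda p:np.hypot(Q[:,0]-p[0],Q[:,1]-p[1])-r,[.47,-.015],loss="soft_l1",f_scale=.002)
        print(" jar",s.x,len(Q))
    T=P[P[:,2]>.164]; print(" cap top",cv2.minEnclosingCircle(T[:,:2].astype(np.float32)))
    P=world(c,R["coaster"][0]["region"]); P=P[P[:,2]>.003]; print(" coaster",cv2.minEnclosingCircle(P[:,:2].astype(np.float32)),cv2.fitEllipse(cv2.convexHull(P[:,:2].astype(np.float32))),np.median(P[:,2]))
```

```text
tip_extent 0.1822
scene boxtop ((0.5340995788574219, -0.037329986691474915), (0.3609142601490021, 0.1946306675672531), 11.605769157409668) 0.07233166927187579
 ruler 0.005 410 ((0.5906720161437988, -0.024602580815553665), (0.1819879114627838, 0.03771740198135376), 12.93172550201416) 0.009846910383647267
  fit [ 0.17062015 -0.03128025]
 ruler 0.0165 449 ((0.5943236351013184, -0.02114374190568924), (0.1785685122013092, 0.018573639914393425), 8.048035621643066) 0.02108256123825769
  fit [ 0.13925522 -0.02197865]
 jar zmax 0.16900864612507088
 jar [ 0.47552525 -0.01457602] 640
 jar [ 0.47558363 -0.01430783] 110
 cap top ((0.4766275882720947, -0.01610781066119671), 0.026334255933761597)
 coaster ((0.42743510007858276, -0.298755407333374), 0.05124780535697937) ((0.42795220017433167, -0.2989199757575989), (0.09829825162887573, 0.10094771534204483), 41.728694915771484) 0.0064147321778843525
side boxtop ((0.5337419509887695, -0.03598199784755707), (0.3615666329860687, 0.19245578348636627), 11.674309730529785) 0.07218614497954035
 ruler 0.005 520 ((0.6236119866371155, -0.013322319835424423), (0.1350986361503601, 0.04737909138202667), 8.266873359680176) 0.009238800209126652
  fit [ 0.11863004 -0.02309824]
 ruler 0.0165 376 ((0.6184447407722473, -0.016364390030503273), (0.13554197549819946, 0.017215026542544365), 7.953724384307861) 0.02104622887074553
  fit [ 0.14154673 -0.01974527]
 jar zmax 0.16873414353812313
 jar [ 0.47513681 -0.013578  ] 627
 jar [ 0.47519509 -0.01350416] 116
 cap top ((0.4745958745479584, -0.013973570428788662), 0.02677505649626255)
 coaster ((0.42636367678642273, -0.2984234392642975), 0.050313591957092285) ((0.42628684639930725, -0.2983441650867462), (0.0983949825167656, 0.09965218603610992), 123.04983520507812) 0.006331326847386853
```

The scene view shows the jar at (296,230) on the closed half of the box. The ruler's blue rib is in the opening at about (342,285), the coaster at (195,337), the pen pot at (371,183), the tape at (416,213) and the notes at (251,397). The side view agrees, with the jar at (301,250), rib at (364,262) and coaster at (346,421).

The network's side-view "tape" on the rib is a false hit. Both views put the jar at (0.4755, -0.014) with its underside at z 0.072, and the coaster at (0.427, -0.2985). I'm moving above the jar now.

Call:
{"method": "step_arm", "body": {
  "rows": [
    [0.02, -0.049, 0, 0, 0, 10.1],
    [0.02, -0.049, 0, 0, 0, 10.1],
    [0.02, -0.049, 0, 0, 0, 10.1],
    [0.02, -0.049, 0, 0, 0, 0],
    [0.02, -0.049, 0, 0, 0, 0],
    [0.02, -0.05, 0, 0, 0, 0],
    [0.02, -0.05, 0, 0, 0, 0],
    [0.02, -0.05, 0, 0, 0, 0],
    [0.02, -0.05, 0, 0, 0, 0],
    [0.02, -0.05, 0, 0, 0, 0],
    [0.02, -0.05, 0, 0, 0, 0],
    [0.018, -0.047, 0, 0, 0, 0]
  ],
  "jaw": 0.087
}}

```text
time: 2.8
position: [0.4761, -0.0158, 0.4051]
tool_rot: [-0.069, 0.998, -0.0, 0.001]
ft_force: [0.1, 0.1, 0.3]
grip_width: 0.0866
grip_force: 0.0
```

Call:
{"method": "step_arm", "body": {
  "rows": [
    [0, 0, 0, 0, 0, 0],
    [0, 0, 0, 0, 0, 0]
  ]
}}

```text
time: 3.05
position: [0.4751, -0.0138, 0.4046]
tool_rot: [-0.069, 0.998, 0.0, -0.0]
ft_force: [0.1, 0.3, 0.6]
grip_width: 0.087
grip_force: 0.0
```

Call:
{"method": "step_arm", "body": {
  "rows": [
    [0, 0, -0.03, 0, 0, 0],
    [0, 0, -0.03, 0, 0, 0],
    [0, 0, -0.025, 0, 0, 0],
    [0, 0, -0.015, 0, 0, 0],
    [0, 0, -0.01, 0, 0, 0],
    [0, 0, 0, 0, 0, 0],
    [0, 0, 0, 0, 0, 0]
  ]
}}

```text
time: 3.92
position: [0.4756, -0.0135, 0.2953]
tool_rot: [-0.07, 0.998, -0.0, 0.001]
ft_force: [0.5, 0.2, 0.1]
grip_width: 0.0874
grip_force: 0.0
```

Call:
{"method": "step_arm", "body": {
  "rows": [
    [0, 0, 0, 0, 0, 0],
    [0, 0, 0, 0, 0, 0],
    [0, 0, 0, 0, 0, 0],
    [0, 0, 0, 0, 0, 0],
    [0, 0, 0, 0, 0, 0],
    [0, 0, 0, 0, 0, 0],
    [0, 0, 0, 0, 0, 0],
    [0, 0, 0, 0, 0, 0]
  ],
  "jaw": 0.04,
  "squeeze": 20
}}

```text
time: 4.92
position: [0.4755, -0.0139, 0.2948]
tool_rot: [-0.069, 0.998, -0.0, 0.0]
ft_force: [-1.0, -0.4, 2.8]
grip_width: 0.0557
grip_force: 20.0
```

Call:
{"method": "step_arm", "body": {
  "rows": [
    [0, 0, 0.01, 0, 0, 0],
    [0, 0, 0.02, 0, 0, 0],
    [0, -0.02, 0, 0, 0, 0],
    [-0.005, -0.03, 0, 0, 0, 0],
    [-0.006, -0.035, 0, 0, 0, 0],
    [-0.007, -0.04, 0, 0, 0, 0],
    [-0.007, -0.04, 0, 0, 0, 0],
    [-0.007, -0.04, 0, 0, 0, 0],
    [-0.007, -0.035, 0, 0, 0, 0],
    [-0.006, -0.03, 0, 0, 0, 0],
    [-0.0035, -0.0145, 0, 0, 0, 0],
    [0, 0, 0, 0, 0, 0]
  ]
}}

```text
time: 6.42
position: [0.4268, -0.2988, 0.3248]
tool_rot: [-0.069, 0.998, 0.0, 0.0]
ft_force: [0.3, -0.6, -0.8]
grip_width: 0.0554
grip_force: 20.0
```

Call:
{"method": "step_arm", "body": {
  "rows": [
    [0, 0, -0.02, 0, 0, 0],
    [0, 0, -0.025, 0, 0, 0],
    [0, 0, -0.02, 0, 0, 0],
    [0, 0, -0.015, 0, 0, 0],
    [0, 0, -0.007, 0, 0, 0],
    [0, 0, -0.003, 0, 0, 0],
    [0, 0, 0, 0, 0, 0],
    [0, 0, 0, 0, 0, 0]
  ]
}}

```text
time: 7.42
position: [0.4271, -0.2986, 0.2353]
tool_rot: [-0.069, 0.998, -0.0, 0.0]
ft_force: [0.6, 0.0, -1.5]
grip_width: 0.0558
grip_force: 20.0
```

```bash
cat > jar.py <<'E'
from h import *
from scipy.optimize import least_squares
for n in("scene","side"):
    c=camera(n)
    P=world(c,cut_out("jar",n)[0]["region"]); z=np.percentile(P[:,2],[1,98])
    Q=P[(P[:,2]>.02)&(P[:,2]<.06)]
    s=least_squares(lambda p:np.hypot(Q[:,0]-p[0],Q[:,1]-p[1])-.028,[.427,-.298],loss="soft_l1",f_scale=.002)
    print(n,"jar z",z,s.x)
print(get_obs()["position"],get_obs()["ft_force"])
E
python3 jar.py
```

```text
scene jar z [0.01297769 0.10867383] [ 0.42732065 -0.29964049]
side jar z [0.01393436 0.10923929] [ 0.42680096 -0.29858298]
[ 0.42698849 -0.29851591  0.23508965] [-0.32581577  0.56965201 -1.24761102]
```

Call:
{"method": "step_arm", "body": {
  "rows": [
    [0, 0, -0.003, 0, 0, 0],
    [0, 0, -0.002, 0, 0, 0],
    [0, 0, -0.001, 0, 0, 0],
    [0, 0, 0, 0, 0, 0],
    [0, 0, 0, 0, 0, 0]
  ]
}}

```text
time: 8.25
position: [0.4269, -0.2983, 0.2289]
tool_rot: [-0.069, 0.998, 0.0, -0.0]
ft_force: [-1.7, 0.9, 1.3]
grip_width: 0.0555
grip_force: 20.0
```

Call:
{"method": "step_arm", "body": {
  "rows": [
    [0, 0, 0, 0, 0, 0],
    [0, 0, 0, 0, 0, 0],
    [0, 0, 0, 0, 0, 0],
    [0, 0, 0, 0, 0, 0],
    [0, 0, 0, 0, 0, 0],
    [0, 0, 0, 0, 0, 0],
    [0, 0, 0, 0, 0, 0],
    [0, 0, 0, 0, 0, 0]
  ],
  "jaw": 0.087
}}

```text
time: 9.25
position: [0.427, -0.2984, 0.2288]
tool_rot: [-0.069, 0.998, -0.0, 0.0]
ft_force: [0.8, -0.3, 0.7]
grip_width: 0.0868
grip_force: 0.0
```

Call:
{"method": "step_arm", "body": {
  "rows": [
    [0, 0, 0.02, 0, 0, 0],
    [0, 0, 0.04, 0, 0, 0],
    [0, 0, 0.05, 0, 0, 0],
    [0, 0, 0.05, 0, 0, 0],
    [0.01, 0.02, 0, 0, 0, 0],
    [0.03, 0.05, 0, 0, 0, 0],
    [0.03, 0.05, 0, 0, 0, 0],
    [0.03, 0.05, 0, 0, 0, 0],
    [0.03, 0.05, 0, 0, 0, 0],
    [0.03, 0.05, 0, 0, 0, 0],
    [0, 0.006, 0, 0, 0, 0],
    [0, 0, 0, 0, 0, 0]
  ]
}}

```text
time: 10.75
position: [0.5865, -0.0219, 0.3884]
tool_rot: [-0.07, 0.998, -0.0, -0.001]
ft_force: [-0.2, -0.4, 0.5]
grip_width: 0.0868
grip_force: 0.0
```

```bash
python3 jar.py
python3 - <<'E'
from h import *
from scipy.spatial.transform import Rotation as Ro
o=get_obs(); c=camera("wrist"); cv2.imwrite("pics/w1.png",c["pixels"])
print({k:v for k,v in c.items() if k not in("pixels","depth")},o["position"])
f=f_of(c);T=np.eye(4);T[:3,:3]=Ro.from_quat(o["tool_rot"]).as_matrix();T[:3,3]=o["position"];T=T@c["mount"]
for r in cut_out("ruler","wrist")[:1]:
    v,u=np.nonzero(r["region"]&(c["depth"]>0)); d=c["depth"][v,u]
    x,y=u-c["cx"],v-c["cy"]; rr=np.hypot(x,y)+1e-9; t=np.tan(rr/f)/rr
    P=(T@np.stack([x*t*d,-y*t*d,-d,np.ones_like(d)]))[:3].T
    print(r["confidence"],r["extent"],len(P))
    Q=P[(P[:,2]>.0165)&(P[:,2]<.03)]
    print("rib",len(Q),np.median(Q[:,2]),cv2.minAreaRect(Q[:,:2].astype(np.float32)),np.polyfit(Q[:,0]-.6,Q[:,1],1),np.percentile(Q[:,0],[.5,99.5]))
    Q=P[(P[:,2]>.003)&(P[:,2]<.014)];print("blade z",np.median(Q[:,2]),np.percentile(Q[:,0],[.5,99.5]))
E
```

```text
scene jar z [0.00024819 0.10306932] [ 0.42682391 -0.29883763]
side jar z [0.00842124 0.10354345] [ 0.42640861 -0.29813394]
[ 0.58644728 -0.02377683  0.38875346] [ 0.35923073 -0.46781338  1.46245418]
{'fov_y': 65.70646984690485, 'cx': 317.3525108703103, 'cy': 241.40377568883486, 'mount': array([[-3.58896479e-04,  9.62982833e-01,  2.69562487e-01,
         7.36648519e-02],
       [ 9.99998813e-01,  7.49604833e-04, -1.34648014e-03,
        -5.00953538e-04],
       [-1.49870260e-03,  2.69561683e-01, -9.62981959e-01,
         1.94035753e-02],
       [ 0.00000000e+00,  0.00000000e+00,  0.00000000e+00,
         1.00000000e+00]])} [ 0.58644728 -0.02377683  0.38875346]
0.75 [304.4, 181.3, 239.1, 362.6] 67044
rib 813 0.02260471953188936 ((0.608485996723175, -0.019979432225227356), (0.1574777215719223, 0.18376651406288147), 11.722677230834961) [-0.6497348  -0.04685563] [0.51472363 0.70039314]
blade z 0.005927596005053382 [0.51949898 0.70372641]
```

View pics/w1.png

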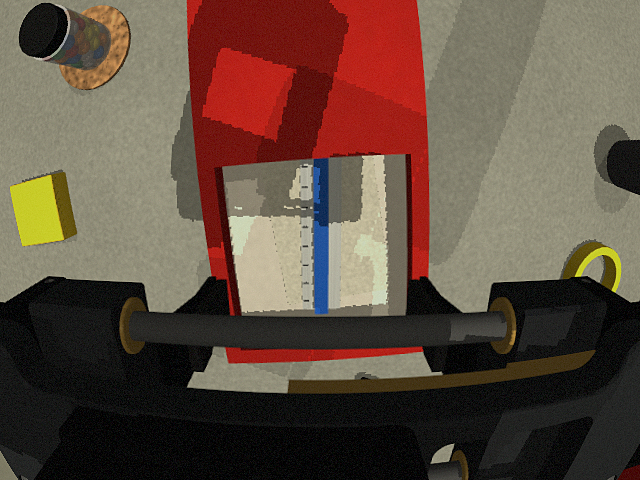

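The wrist view shows the jar upright on the coaster at (85,40), and the rib running from (320,160) to (321,312). The network's "ruler" region here is really the box, so I'll segment the rib by its blue colour.

Run:
```python
from h import *
from scipy.spatial.transform import Rotation as Ro
o=get_obs(); c=camera("wrist"); p=c["pixels"].astype(int)
f=f_of(c);T=np.eye(4);T[:3,:3]=Ro.from_quat(o["tool_rot"]).as_matrix();T[:3,3]=o["position"];T=T@c["mount"]
m=(p[...,0]>p[...,2]*1.8+20)&(p[...,0]>p[...,1]*1.3+15)&(c["depth"]>0); m[:150]=0;m[316:]=0;m[:,:290]=0;m[:,350:]=0
v,u=np.nonzero(m); d=c["depth"][v,u]
x,y=u-c["cx"],v-c["cy"]; rr=np.hypot(x,y)+1e-9; t=np.tan(rr/f)/rr
P=(T@np.stack([x*t*d,-y*t*d,-d,np.ones_like(d)]))[:3].T
print(len(P),np.percentile(P,[1,50,99],axis=0),cv2.minAreaRect(P[:,:2].astype(np.float32)),np.polyfit(P[:,0]-.6,P[:,1],1),np.median(P[P[:,0]>.62,2]),o["position"],o["tool_rot"])
for n in("scene","side"):
    c=camera(n);p=c["pixels"].astype(int)
    m=(p[...,0]>p[...,2]*1.8+20)&(p[...,0]>p[...,1]*1.3+15); P=world(c,m); P=P[(P[:,0]<.71)&(P[:,0]>.4)&(abs(P[:,1])<.1)&(P[:,2]<.04)&(P[:,2]>.017)]
    if len(P)>9: print(n,len(P),P[:,0].min(),P[:,0].max(),np.polyfit(P[:,0]-.6,P[:,1],1),np.median(P[:,2]))
```

```text
2111 [[ 0.53150344 -0.03260983  0.01062306]
 [ 0.60232601 -0.01832519  0.0216362 ]
 [ 0.68424348 -0.00228679  0.02329243]] ((0.6081271171569824, -0.017868898808956146), (0.15792474150657654, 0.01337798684835434), 8.20786190032959) [ 0.14191854 -0.01863682] 0.021593603885765922 [ 0.58661449 -0.02365514  0.38881967] [-6.84547881e-02  9.97654214e-01 -4.35341460e-05 -9.21737829e-05]
scene 381 0.5080803776526488 0.6834779919971528 [ 0.14662405 -0.02283298] 0.021062695930011976
side 275 0.5532782100783161 0.6857308803423909 [ 0.15954077 -0.0205487 ] 0.021179644900511052
```

Call:
{"method": "step_arm", "body": {
  "rows": [
    [0, 0.001, -0.04, 0, 0, 0],
    [0, 0, -0.045, 0, 0, 0],
    [0, 0, -0.04, 0, 0, 0],
    [0, 0, -0.03, 0, 0, 0],
    [0, 0, -0.02, 0, 0, 0],
    [0, 0, -0.01, 0, 0, 0],
    [0, 0, -0.005, 0, 0, 0],
    [0, 0, -0.003, 0, 0, 0],
    [0, 0, 0, 0, 0, 0],
    [0, 0, 0, 0, 0, 0]
  ],
  "jaw": 0.05
}}

```text
time: 12.45
position: [0.5872, -0.0214, 0.1964]
tool_rot: [-0.069, 0.998, -0.0, 0.001]
ft_force: [-0.1, 0.1, 0.7]
grip_width: 0.0501
grip_force: 0.0
```

Call:
{"method": "step_arm", "body": {
  "rows": [
    [0, 0, -0.001, 0, 0, 0],
    [0, 0, 0, 0, 0, 0]
  ]
}}

```text
time: 12.7
position: [0.587, -0.0214, 0.1949]
tool_rot: [-0.069, 0.998, -0.0, 0.0]
ft_force: [1.0, 0.2, 0.1]
grip_width: 0.05
grip_force: 0.0
```

Tips are at z ≈ 0.0127, clear of the blade's top at about 0.009. Next I close on the rib.

Call:
{"method": "step_arm", "body": {
  "rows": [
    [0, 0, 0, 0, 0, 0],
    [0, 0, 0, 0, 0, 0],
    [0, 0, 0, 0, 0, 0],
    [0, 0, 0, 0, 0, 0],
    [0, 0, 0, 0, 0, 0],
    [0, 0, 0, 0, 0, 0],
    [0, 0, 0, 0, 0, 0],
    [0, 0, 0, 0, 0, 0]
  ],
  "jaw": 0.0,
  "squeeze": 50
}}

```text
time: 13.7
position: [0.5869, -0.0213, 0.1947]
tool_rot: [-0.069, 0.998, 0.0, -0.0]
ft_force: [-0.3, 0.6, 0.2]
grip_width: 0.0133
grip_force: 50.0
```

Run:
```python
import numpy as np
from h import *
from scipy.spatial.transform import Rotation as Ro
o=get_obs(); p=np.array(o["position"]); yaw=np.radians(8.0)
u=np.array([np.cos(yaw),np.sin(yaw),0]); ax=np.array([np.sin(yaw),-np.cos(yaw),0]) # +rot about ax lifts far end
tip=p.copy(); 
near=np.array([.6855,-.0087,.008])-.3*u   # pivot, after 3 mm lift
w=p+[0,0,.003]-near
prev=np.zeros(3)
for k in range(1,9):
    d=Ro.from_rotvec(ax*np.radians(2*k)).apply(w)-w
    print(k,np.round(d-prev,4),"rot",np.round(ax*2,3)); prev=d
a=np.radians(16); print("pull dir",np.cos(a)*u+[0,0,np.sin(a)],"grip from near",np.dot(p-near,u))
```

```text
1 [-0.0067 -0.0009  0.0069] rot [ 0.278 -1.981  0.   ]
2 [-0.0069 -0.001   0.0066] rot [ 0.278 -1.981  0.   ]
3 [-0.0071 -0.001   0.0064] rot [ 0.278 -1.981  0.   ]
4 [-0.0074 -0.001   0.0061] rot [ 0.278 -1.981  0.   ]
5 [-0.0076 -0.0011  0.0059] rot [ 0.278 -1.981  0.   ]
6 [-0.0078 -0.0011  0.0056] rot [ 0.278 -1.981  0.   ]
7 [-0.0079 -0.0011  0.0053] rot [ 0.278 -1.981  0.   ]
8 [-0.0081 -0.0011  0.0051] rot [ 0.278 -1.981  0.   ]
pull dir [0.95190676 0.13378177 0.27563736] grip from near 0.20063216340030632
```

Call:
{"method": "step_arm", "body": {
  "rows": [
    [0, 0, 0.003, 0, 0, 0],
    [0, 0, 0, 0, 0, 0],
    [-0.0067, -0.0009, 0.0069, 0.278, -1.981, 0],
    [-0.0069, -0.001, 0.0066, 0.278, -1.981, 0],
    [-0.0071, -0.001, 0.0064, 0.278, -1.981, 0],
    [-0.0074, -0.001, 0.0061, 0.278, -1.981, 0],
    [0, 0, 0, 0, 0, 0]
  ]
}}

```text
time: 14.58
position: [0.5583, -0.0254, 0.2241]
tool_rot: [-0.069, 0.995, 0.005, 0.069]
ft_force: [-0.2, -0.1, -1.2]
grip_width: 0.013
grip_force: 50.0
```

```bash
cat > rul.py <<'E'
from h import *
from scipy.spatial.transform import Rotation as Ro
import sys
o=get_obs();R=Ro.from_quat(o["tool_rot"]).as_matrix();print(o["position"],o["ft_force"],"tool x elev",np.degrees(np.arcsin(R[2,0])))
for n in("scene","side"):
    c=camera(n);p=c["pixels"].astype(int)
    if len(sys.argv)>1: cv2.imwrite(f"pics/{n}{sys.argv[1]}.png",c["pixels"])
    m=(p[...,0]>p[...,2]*1.8+20)&(p[...,0]>p[...,1]*1.3+15); P=world(c,m); P=P[(P[:,0]<1)&(P[:,0]>.35)&(P[:,1]>-.14)&(P[:,1]<.14)&(P[:,2]<.4)&(P[:,2]>.012)]
    if len(P)<10: print(n,"few"); continue
    s=np.polyfit(P[:,0],P[:,2],1); r=P[:,2]-np.polyval(s,P[:,0]); P=P[abs(r)<.012]; s=np.polyfit(P[:,0],P[:,2],1)
    i,j=P[:,0].argmin(),P[:,0].argmax()
    print(n,len(P),"pitch",np.degrees(np.arctan(s[0])),P[i],P[j])
E
python3 rul.py 2
```

```text
[ 0.55834301 -0.02535066  0.2240708 ] [-0.22475721 -0.08835218 -1.22156757] tool x elev -7.9651992795031665
scene 283 pitch 8.031870095755508 [ 0.58668286 -0.01794895  0.05299911] [ 0.68286539 -0.01644367  0.0649913 ]
side 186 pitch 8.803732541967303 [ 0.54096622 -0.03044119  0.0472245 ] [ 0.68035861 -0.00945084  0.06571508]
```

View pics/scene2.png

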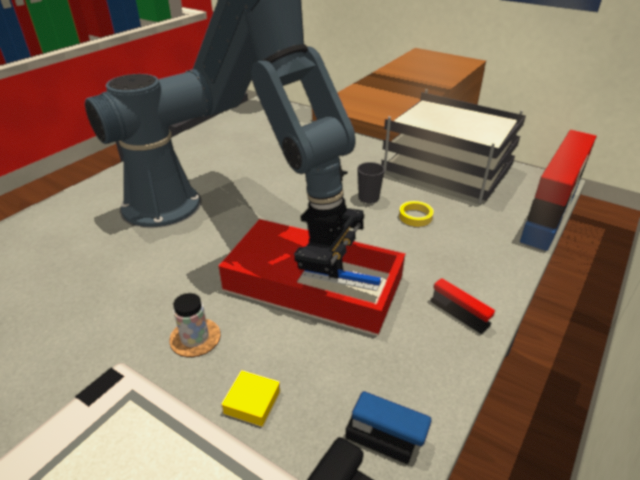

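The picture shows the jar upright on the coaster at (190,325) and the gripper at (325,250) holding the rib. The ruler's far end, at (380,281), is rising with about 8° of tilt and no slip. I continue to 16°.

Call:
{"method": "step_arm", "body": {
  "rows": [
    [-0.0076, -0.0011, 0.0059, 0.278, -1.981, 0],
    [-0.0078, -0.0011, 0.0056, 0.278, -1.981, 0],
    [-0.0079, -0.0011, 0.0053, 0.278, -1.981, 0],
    [-0.0081, -0.0011, 0.0051, 0.278, -1.981, 0],
    [0, 0, 0, 0, 0, 0],
    [0, 0, 0, 0, 0, 0]
  ]
}}

```text
time: 15.42
position: [0.528, -0.0298, 0.2455]
tool_rot: [-0.069, 0.988, 0.01, 0.139]
ft_force: [1.4, -0.8, -0.8]
grip_width: 0.0135
grip_force: 50.0
```

```bash
python3 rul.py
```

```text
[ 0.52804556 -0.02976648  0.24548047] [ 1.35406207 -0.79135208 -0.77557556] tool x elev -15.995652587188298
scene 359 pitch 16.981966148492212 [ 0.52750599 -0.03875172  0.05700405] [ 0.67455303 -0.01935368  0.10116534]
side 233 pitch 16.600819847119027 [ 0.53060306 -0.02760966  0.06649756] [ 0.67150124 -0.01623416  0.10183664]
```

Call:
{"method": "step_arm", "body": {
  "rows": [
    [0.0095, 0.0013, 0.0028, 0, 0, 0],
    [0.0152, 0.0021, 0.0044, 0, 0, 0],
    [0.0152, 0.0021, 0.0044, 0, 0, 0],
    [0.0152, 0.0021, 0.0044, 0, 0, 0],
    [0.0095, 0.0013, 0.0028, 0, 0, 0],
    [0, 0, 0, 0, 0, 0]
  ]
}}

```text
time: 16.27
position: [0.5929, -0.0207, 0.2647]
tool_rot: [-0.069, 0.988, 0.009, 0.14]
ft_force: [-0.5, 0.2, -0.2]
grip_width: 0.0133
grip_force: 50.0
```

```bash
python3 rul.py
```

```text
[ 0.59290859 -0.02068753  0.26473446] [-0.52784826  0.23735468 -0.21695745] tool x elev -16.077488737716404
scene 530 pitch 17.04511055678854 [ 0.52734755 -0.03846954  0.05957878] [ 0.73954155 -0.00710188  0.12313799]
side 456 pitch 16.402344731931997 [ 0.5310276  -0.02669367  0.06848243] [ 0.7352973  -0.00682388  0.12076816]
```

Call:
{"method": "step_arm", "body": {
  "rows": [
    [0.0095, 0.0013, 0.0028, 0, 0, 0],
    [0.0152, 0.0021, 0.0044, 0, 0, 0],
    [0.0152, 0.0021, 0.0044, 0, 0, 0],
    [0.0152, 0.0021, 0.0044, 0, 0, 0],
    [0.0152, 0.0021, 0.0044, 0, 0, 0],
    [0.0152, 0.0021, 0.0044, 0, 0, 0],
    [0.0152, 0.0021, 0.0044, 0, 0, 0],
    [0.0095, 0.0013, 0.0028, 0, 0, 0],
    [0, 0, 0, 0, 0, 0]
  ]
}}

```text
time: 17.5
position: [0.7028, -0.0056, 0.2966]
tool_rot: [-0.069, 0.988, 0.01, 0.139]
ft_force: [0.5, 0.1, -0.2]
grip_width: 0.0133
grip_force: 50.0
```

```bash
python3 rul.py 3
```

```text
[ 0.70275204 -0.00555905  0.29663155] [ 0.47820613  0.12810819 -0.23816225] tool x elev -16.046082568265188
scene 796 pitch 16.728517268152675 [ 0.56527475 -0.02517975  0.07625415] [0.84863997 0.0064651  0.15531923]
side 652 pitch 16.294515169963287 [ 0.56075681 -0.02162229  0.07245731] [0.84396976 0.01250677 0.15724229]
```

View pics/side3.png

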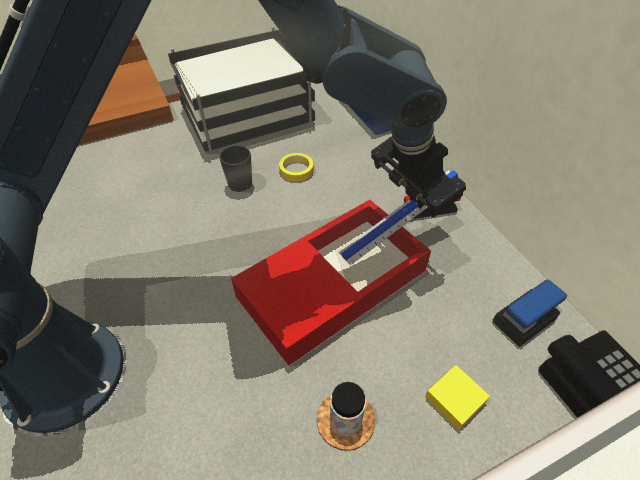

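The side view shows the near end now clear of the closed top, at about (343,257) inside the opening. The far end is out past the far wall, and the jar stands on the coaster at (348,405). Now I lift straight up.

Call:
{"method": "step_arm", "body": {
  "rows": [
    [0, 0, 0.006, 0, 0, 0],
    [0, 0, 0.012, 0, 0, 0],
    [0, 0, 0.018, 0, 0, 0],
    [0, 0, 0.018, 0, 0, 0],
    [0, 0, 0.018, 0, 0, 0],
    [0, 0, 0.015, 0, 0, 0],
    [0, 0, 0.009, 0, 0, 0],
    [0, 0, 0.004, 0, 0, 0],
    [0, 0, 0, 0, 0, 0],
    [0, 0, 0, 0, 0, 0],
    [0, 0, 0, 0, 0, 0],
    [0, 0, 0, 0, 0, 0]
  ]
}}

```text
time: 19.1
position: [0.7022, -0.0056, 0.396]
tool_rot: [-0.069, 0.988, 0.01, 0.138]
ft_force: [0.0, 1.0, -0.7]
grip_width: 0.0129
grip_force: 50.0
```

```bash
python3 rul.py 4; python3 jar.py
```

```text
[ 0.70224747 -0.00557796  0.39595978] [ 0.00367964  0.96285469 -0.7348165 ] tool x elev -15.959648655107538
scene 865 pitch 16.80040407435301 [ 0.56564598 -0.03134969  0.16722748] [0.8486046  0.00506686 0.25185911]
side 560 pitch 15.723602535678884 [ 0.56048429 -0.02261201  0.17455956] [0.84235542 0.01761017 0.25602878]
scene jar z [0.00665906 0.10306673] [ 0.42688382 -0.29892688]
side jar z [0.0063255  0.10327874] [ 0.42640468 -0.29811201]
[ 0.70226095 -0.00558769  0.39644524] [-0.4131543   0.28954766 -0.5981676 ]
```

View pics/scene4.png

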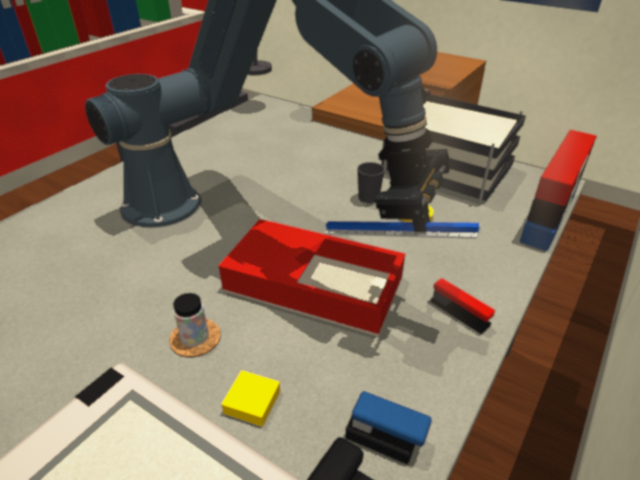

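The ruler hangs clear in the gripper, from (328,226) to (478,230) in the picture. Its near end is at z ≈ 0.16 and its far end at z ≈ 0.245, both above 0.122. The jar is upright on the coaster at (190,325).

```bash
python3 -c "
from rig import hand_in
print(hand_in())"
```

```text
the job is handed in; nothing more can be done
None
```

I handed the job in with the jar standing upright on the coaster (about 1 mm off centre) and the ruler held still in the gripper, both ends above 0.15 m and clear of the box; the judge returned no verdict.

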